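# Find the loaded canister by weight and show it to the reader

### The arm

A 6-joint arm with a two-finger parallel gripper is mounted at the origin on the work surface. World frame = base frame: x ahead of the robot, y to its left, z up, the work surface at z = 0. Lengths are in m, angles in rad, forces in N, time in s.
With the tool pointing down it reaches from about 0.35 to 1 m from the base axis. Payload 7.1 kg.
Tool frame: the origin (TCP) lies between the finger pads; the fingertips stand 22 mm ahead of it and the grasp point (between the pads) lies 3 mm ahead of it; z points along the fingers, y is the line along which they close (so a half turn about z gives the same grasp; the last joint's range is limited). The gripper opens to 85 mm and grips with 20 to 120 N. Pads are 22 mm wide; open, the fingers measure 114 mm over their backs; the gripper's body (76 mm by 85 mm) begins 54 mm behind the grasp point. The pads swing forward as they close: fully open they stand 13 mm farther back than shut.
Start: joints at [-1.208, 0.423, 1.63, -0, 1.089, -0.019], TCP at [0.233, -0.58, 0.224] pointing down, gripper open.
Joint ranges: [-3, 3], [-0.9, 2.11], [0.09, 2.58], [-1.31, 4.45], [0.11, 2.69], [-2.54, 2.54]. Speed limits (rad/s): [2.39, 2.39, 3.01, 3.14, 3.14, 3.14].

### API

Orientations are given as a rotation vector (axis times angle).
In Python, from rig import manip gives the robot as it stands. The module is installed in compiled form; this text tells all that it offers. Calls block until the motion is done:
- manip.move_to(position, orientation): joint-space move of the TCP to a pose.
- manip.servo_line(position, orientation=None, rate=0.15): straight line of the TCP; orientation=None keeps the orientation; rate is the mean speed in m/s.
- manip.set_joints(angles): joint-space move.
- manip.command_gripper(opening, f_grip=None): finger opening in m; f_grip is the grip in N (None keeps the last); returns when the fingers have stopped.
- manip.hold(seconds).
- manip.solve_ik(position, orientation): joint angles nearest the present ones, or None.
- manip.camera(name): name is "side" or "top"; returns a dict with "image" (384x512x3 uint8, red, green, blue), "fx", "fy", "cx", "cy" (pixels), "cam_to_world" (4x4, takes a point from camera to world coordinates). Camera axes: x right, y down, z forward; pixel columns grow to the right and rows downward; lengths in m; the calibration is good to about 2 mm. A picture is of the moment at which its call begins. There is no depth.
A pose or a line that the arm cannot do raises manip.IKError and nothing moves.
- manip.sign_off(): hands the job in; it is judged then, once.
Readings, each from a call of its own:
- manip.get_time(): time.
- manip.get_joint_positions(): joint angles.
- manip.get_joint_vel(): joint speeds.
- manip.get_tau(): joint torques, N m.
- manip.get_position(): TCP position.
- manip.get_ee_rot(): TCP orientation.
- manip.get_contact_force(): force on the tool from outside, world axes, zero at the start.
- manip.get_torque(): the same for the moment, N m.
- manip.get_width(): finger opening in m.
- manip.get_grip_force(): force on a finger pad.
Only numpy, scipy, OpenCV 4.12 (cv2) and the standard library are available. Lean on these libraries where they do the work, as an engineer would, in place of code of your own. Each camera call takes 0.05 s, during which the arm holds its last target. There are 200 camera calls.

### The job

Pull the orange-tabbed retaining bar of the canister holder all the way towards the robot's side and leave it there, then lift the canister in the green nest and set it back, then lift the one in the blue nest, to feel which of the two is heavier. Leave the lighter one standing in a nest of the holder and bring only the heavier one to the reader, lowered upright between its two cheeks to hover centred just above (about 25 mm over) the round window without touching the reader. Finish while holding it still there, and leave the other things on the bench alone.

Things in the scene. Friction and masses are not known exactly. Their poses are not given: they have to be found in the camera images.
- holder: Fixed grey two-nest holder; plate 150 x 290 x 16 mm. Origin on the bench, midway between the nests; y runs from the blue to the green nest, -x is the direction in which the bar opens (roughly towards the robot). The plate reaches from x = -100 to +50 mm. An aluminium side wall 10 mm thick and 70 mm high stands at each end, y = +-140 mm.
- nest_green (a point): Centre of the floor of the nest with green plates before and behind it: a round recess 56 mm across and 8 mm deep, floor 8 mm above the bench, in which a canister stands. At y = +85 mm of the holder.
- nest_blue (a point): The same for the nest with blue plates, at y = -85 mm of the holder.
- retainer (a joint): Travel of the holder's dark steel retaining bar (m): about 0 = shut (it lies over the front of both canisters' shoulders, so they cannot be lifted), 0.045 = fully open, at its stop. Slides along the holder's -x, needs about 2 N, no spring, stays where left. Bar 22 x 290 x 8 mm, top 80 mm above the bench.
- retainer_grip (a point): Grip point on the orange upright tab in the middle of the bar, 118 mm above the bench; moves with the bar. The tab is 12 mm thick (holder x), 24 mm wide (holder y) and rises from 80 to 136 mm above the bench.
- canister_a: White upright canister, teal band: body 50 mm across, 60 mm high; steel neck 14 mm across; black cylindrical grip knob 26 mm across, 90 to 120 mm above the origin. Origin: centre of its underside, z up. May start in either nest; the two look alike, weigh 0.2 to 0.8 kg and differ by at least 0.2 kg; neither name nor nest tells which is heavier.
- canister_b: White upright canister, teal band: body 50 mm across, 60 mm high; steel neck 14 mm across; black cylindrical grip knob 26 mm across, 90 to 120 mm above the origin. Origin: centre of its underside, z up. May start in either nest; the two look alike, weigh 0.2 to 0.8 kg and differ by at least 0.2 kg; neither name nor nest tells which is heavier.
- reader: Fixed white reader, base 170 x 160 mm, 44 mm high. Origin on the bench under the window; x points away from the open front. Two cheeks with orange top edges at y = +-62 mm (12 mm thick, 112 mm clear between), x = -50 to +50 mm, tops 84 mm above the bench. A tilted black display behind at x = +75 to +105 mm, top about 102 mm above the bench.
- reader_window (a point): Centre of the round glass window, 58 mm across, on the reader's top face, 45 mm above the bench.
- bottle: Bystander: amber bottle, 60 mm across, 160 mm high, origin under its centre. Leave alone.
- jar: Bystander: clear jar, 56 mm across, 70 mm high, origin under its centre. Leave alone.
- beaker: Bystander: glass beaker, 70 mm across, 90 mm high, origin under its centre. Leave alone.
- screwdriver: Bystander: screwdriver 170 mm long lying in a steel tray. Leave alone.
- cap: Bystander: blue plastic cap, 40 mm across, 18 mm high, origin under its centre. Leave alone.
Things that resemble listed ones, but are neither listed nor needed, are in the scene too. Leave any red look-alike of the canister_a alone. What is shaped like the canister_b but yellow is not meant.

How it is judged:
On the way, in this order (a step that is already met when the one before it is completed fails the run):
1. the retaining bar is pulled open (more than 38 of its 45 mm) (value of joint retainer above 0.038 m), for 0.1 s.
2. the canister of the green nest is lifted clear of its nest in the gripper (((z of canister_a in the frame of nest_green above 0.02 m and horizontal distance between canister_a and nest_green below 0.08 m and contact force between canister_a and the fingers above 1 N and contact force between canister_a and holder below 0.3 N) or (z of canister_b in the frame of nest_green above 0.02 m and horizontal distance between canister_b and nest_green below 0.08 m and contact force between canister_b and the fingers above 1 N and contact force between canister_b and holder below 0.3 N))), for 0.2 s.
3. then, with the first one standing back in the green nest, the canister of the blue nest is lifted clear of its nest in the gripper (((z of canister_a in the frame of nest_blue above 0.02 m and horizontal distance between canister_a and nest_blue below 0.08 m and contact force between canister_a and the fingers above 1 N and contact force between canister_a and holder below 0.3 N and horizontal distance between canister_b and nest_green below 0.012 m and z of canister_b in the frame of nest_green below 0.005 m and angle between canister_b's own z axis and vertical below 0.1 rad) or (z of canister_b in the frame of nest_blue above 0.02 m and horizontal distance between canister_b and nest_blue below 0.08 m and contact force between canister_b and the fingers above 1 N and contact force between canister_b and holder below 0.3 N and horizontal distance between canister_a and nest_green below 0.012 m and z of canister_a in the frame of nest_green below 0.005 m and angle between canister_a's own z axis and vertical below 0.1 rad))), for 0.2 s.
At the end, for the whole second after the job is handed in: Heavier canister held in the gripper, still, within 11 deg of upright, underside 6-38 mm over the window, axis within 20 mm of its centre, reader untouched; lighter one seated in a nest (within 12 mm), upright, let go, at rest; bar open over 36 mm (horizontal distance between canister_a and reader_window below 0.02 m and z of canister_a in the frame of reader_window between 0.006 and 0.038 m and angle between canister_a's own z axis and vertical below 0.2 rad and linear speed of each of canister_a, canister_b below 0.03 m/s and contact force between canister_a and the fingers above 1 N and contact force between each of canister_a, the arm, the fingers and reader below 0.2 N and ((horizontal distance between canister_b and nest_green below 0.012 m and z of canister_b in the frame of nest_green between -0.005 and 0.005 m) or (horizontal distance between canister_b and nest_blue below 0.012 m and z of canister_b in the frame of nest_blue between -0.005 and 0.005 m)) and angle between canister_b's own z axis and vertical below 0.1 rad and contact force between canister_b and the fingers below 0.1 N and value of joint retainer above 0.036 m); the arm keeps its last pose, push and grip.
It fails at once if the lighter canister is brought to the reader (horizontal distance between canister_b and reader_window below 0.06 m).
It fails at once if a canister is tipped over (angle between any of canister_a, canister_b's own z axis and vertical above 0.7 rad).
It fails at once if the heavier canister is knocked against or set on the reader (contact force between canister_a and reader above 5 N).
It fails at once if a bystander is disturbed (moved more than 25 mm) (distance of any of bottle, jar, beaker, screwdriver, cap from where it was at the start of the episode above 0.025 m).
It also fails if it takes over 72 s, if anything falls off the work surface, if the arm or the gripper's body presses on something with over 40 N, if the wrist force passes 120 N, or if a joint passes its speed limit or range.

## Working session

There is one attempt and no reset: what is moved stays moved. The work goes in short steps, each a Python script; the robot and the scene stay as the last script left them, time stands still between calls to the robot, and variables do not carry over. Pictures are saved under pics/ and viewed, at most 10 in all, crops included, and the job is handed in when it is done.

```bash
mkdir -p pics
python3 - <<'E'
from rig import manip
import cv2,numpy as np
for n in("top","side"):
    c=manip.camera(n); cv2.imwrite(f"pics/{n}0.png",c["image"][:,:,::-1]); print(n,c["fx"],c["fy"],c["cx"],c["cy"]); print(np.round(c["cam_to_world"],4).tolist())
print(manip.get_time(),manip.get_ee_rot(),manip.get_contact_force())
E
```

```text
top 389.1106117427994 389.1106117427994 254.03231744157878 190.32764836320627
[[-0.0009, -0.985, 0.1725, 0.3574], [-0.9999, 0.0035, 0.0147, -0.0131], [-0.0151, -0.1725, -0.9849, 1.1861], [0.0, 0.0, 0.0, 1.0]]
side 395.856896105899 395.856896105899 258.5993592676722 192.06237006402006
[[-0.9717, -0.1854, 0.1463, 0.3291], [-0.2362, 0.7639, -0.6006, 0.8414], [-0.0005, -0.6181, -0.7861, 1.1773], [0.0, 0.0, 0.0, 1.0]]
0.1 [-3.08319013e+00 -5.95791505e-01  3.80669553e-04] [-0.36897863  0.24337617 -0.29043328]
```

View pics/top0.png

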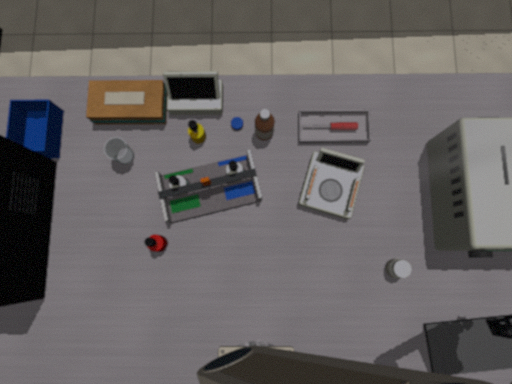

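View pics/side0.png

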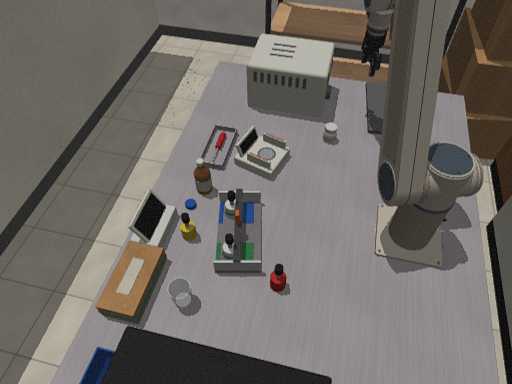

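The top view shows the holder around (210,187): green nest canister at (177,182), blue nest canister at (234,167), orange tab at (206,181). The reader window is at (331,190). The red look-alike is at (155,243) and the yellow one at (196,131), so the two white canisters in the holder are the ones meant. I'll confirm in an enlarged crop.

Run:
```python
import cv2
a=cv2.imread("pics/top0.png")[135:235,145:270]; cv2.imwrite("pics/c1.png",cv2.resize(a,None,fx=6,fy=6,interpolation=cv2.INTER_CUBIC)*1)
b=cv2.imread("pics/top0.png")[140:225,290:375]; b=cv2.resize(b,None,fx=4.7,fy=4.7,interpolation=cv2.INTER_CUBIC)
s=cv2.imread("pics/side0.png")[180:280,205:270]; s=cv2.resize(s,None,fx=4,fy=4,interpolation=cv2.INTER_CUBIC)
b=cv2.resize(b,(400,400)); s=cv2.resize(s,(400,600*1)) if 0 else s[:400]
cv2.imwrite("pics/c2.png",cv2.hconcat([b,s]))
print(s.shape)
```

```text
(400, 260, 3)
```

View pics/c1.png

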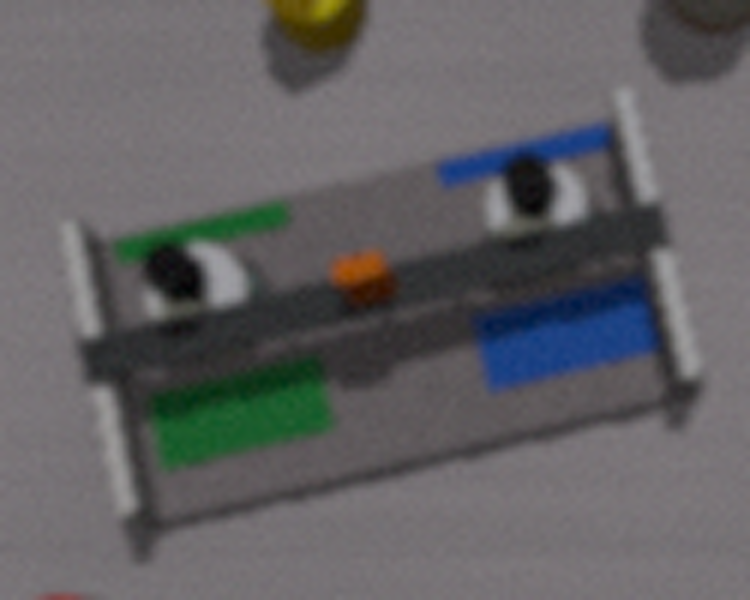

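View pics/c2.png

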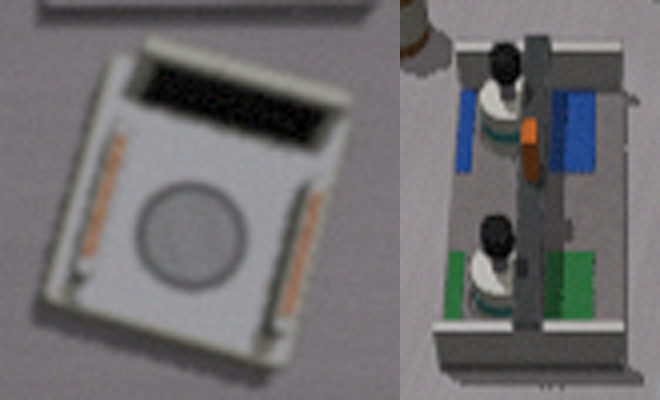

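Confirmed: both canisters in the nests are white with a teal band and black knobs. The orange tab sits at crop (358,266), and in crop 2 the window is at (191,236) between the orange-edged cheeks. Next I fit the holder and reader poses.

```bash
cat > h.py <<'E'
import numpy as np
from scipy.optimize import least_squares
from scipy.spatial.transform import Rotation as R
from rig import manip
def proj(c,p):
    T=np.linalg.inv(c["cam_to_world"]); q=np.atleast_2d(p)@T[:3,:3].T+T[:3,3]
    return np.c_[c["fx"]*q[:,0]/q[:,2]+c["cx"],c["fy"]*q[:,1]/q[:,2]+c["cy"]]
def ray(c,uv,z):
    d=c["cam_to_world"][:3,:3]@[(uv[0]-c["cx"])/c["fx"],(uv[1]-c["cy"])/c["fy"],1]; o=c["cam_to_world"][:3,3]
    return o+d*(z-o[2])/d[2]
def w(pose,p):
    p=np.atleast_2d(p); x,y,t=pose; C,S=np.cos(t),np.sin(t)
    return np.c_[x+C*p[:,0]-S*p[:,1],y+S*p[:,0]+C*p[:,1],p[:,2]]
E
python3 - <<'E'
from h import *
T=manip.camera("top");S=manip.camera("side")
c1=lambda a:(np.array(a)+.5)/6-.5+[145,135]
s2=lambda a:(np.array(a)+.5)/4-.5+[205,180]
r2=lambda a:(np.array(a)+.5)/4.706-.5+[290,140]
m=[(50,140),(-100,140),(50,-140),(-100,-140)]
P=np.array([(x/1e3,y/1e3,.07) for x,y in m])
ot=c1([(72,225),(128,515),(625,92),(690,372)]); os=s2([(35,328),(228,328),(55,45),(222,45)])
for use in("T","S","TS"):
    f=lambda v:np.concatenate([(proj(T,w(v,P))-ot).ravel()*("T" in use),(proj(S,w(v,P))-os).ravel()*("S" in use)])
    r=least_squares(f,[.42,.1,.2]); print(use,r.x.round(4),r.fun.round(1))
h=r.x
for n,uv,z in(("kg",(168,262),.128),("kb",(526,175),.128),("tab",(360,267),.136)):
    p=ray(T,c1(uv),z); print(n,p.round(4),"holder:",w([0,0,-h[2]],p-[h[0],h[1],0]).round(4))
for n,uv,z in(("kg",(96,228),.128),("kb",(105,53),.128),("tab",(130,131),.136)):
    p=ray(S,s2(uv),z); print(n,p.round(4),"holder:",w([0,0,-h[2]],p-[h[0],h[1],0]).round(4))
win=ray(T,r2((191,236)),.045)
Q=np.array([(.05,.062,.084),(-.05,.062,.084),(.05,-.062,.084),(-.05,-.062,.084),(0,0,.045)])
oq=r2([(123,135),(90,255),(320,195),(285,315),(191,236)])
r=least_squares(lambda v:(proj(T,w(v,Q))-oq).ravel(),[.37,-.2,0.]); print("reader",r.x.round(4),r.fun.round(1),win.round(4))
for n,u in(("bottle",(265,113)),("jar",(401,269)),("red",(151,242))): print(n,ray(T,u,.1).round(3))
print(w(h,[[0,.085,.1],[0,-.085,.1]]).round(4))
E
```

```text
T [0.5953 0.1448 0.2398] [-0.6 -0.7  0.2  0.3 -0.5 -0.8  0.8  1.  -0.  -0.  -0.  -0.  -0.  -0.
  0.  -0. ]
S [0.593  0.1495 0.2471] [-0.   0.  -0.   0.  -0.  -0.  -0.   0.   0.1 -0.  -0.2 -0.4 -0.1  0.4
  0.3  0.1]
TS [0.5944 0.1465 0.243 ] [-1.2 -0.2 -0.2  0.7 -1.2 -0.6  0.3  1.2 -0.3 -1.  -0.6 -1.2 -0.  -0.3
  0.2 -0.5]
kg [0.5777 0.2296 0.128 ] holder: [[0.0038 0.0847 0.128 ]]
kb [0.6185 0.0636 0.128 ] holder: [[ 0.0034 -0.0862  0.128 ]]
tab [0.5734 0.1391 0.136 ] holder: [[-0.0222 -0.0021  0.136 ]]
kg [0.5733 0.2323 0.128 ] holder: [[0.0002 0.0884 0.128 ]]
kb [0.6144 0.0651 0.128 ] holder: [[-0.0002 -0.0838  0.128 ]]
tab [0.5705 0.1429 0.136 ] holder: [[-0.024   0.0023  0.136 ]]
reader [ 0.5586 -0.2232 -0.3089] [ 1.2 -3.5 -1.5  3.5  0.8 -3.7 -0.9  3.7  0.3 -0.1] [ 0.5583 -0.2222  0.045 ]
bottle [ 0.778 -0.029  0.1  ]
jar [ 0.329 -0.397  0.1  ]
red [0.403 0.29  0.1  ]
[[0.5739 0.229  0.1   ]
 [0.6148 0.064  0.1   ]]
```

The measurements agree: in the holder frame both knobs are at about x = 0, y = ±85 mm, and the tab is at (-23, 0). Now I open the bar.

```bash
cat >> h.py <<'E'
H=np.array([.5950,.1470,.243]); A=H[2]+np.pi/2
def down(a): return (R.from_euler("z",a)*R.from_euler("x",np.pi)).as_rotvec()
D=down(A)
G=np.array([.5755,.2305]); B=np.array([.6165,.0645]); WIN=np.array([.5583,-.2222])
def st(t): print(t,"t",round(manip.get_time(),1),"pos",np.round(manip.get_position(),4),"w",round(manip.get_width(),4),"F",np.round(manip.get_contact_force(),2),"g",np.round(manip.get_grip_force(),1),flush=True)
E
python3 - <<'E'
from h import *
tab=np.array([.572,.141]); u=np.array([np.cos(H[2]),np.sin(H[2])])
manip.command_gripper(.06,60)
manip.servo_line([.233,-.58,.30]); manip.move_to([*tab,.30],D); st("above")
manip.servo_line([*tab,.121]); st("down")
manip.command_gripper(0,60); st("grip")
p=np.array(manip.get_position())
for d in(.03,.040,.043,.045,.047):
    manip.servo_line([*(tab-u*d),.121],rate=.06); st(d)
    F=manip.get_contact_force()
    if np.dot(F[:2],u)>12: break
import cv2
c=manip.camera("side"); cv2.imwrite("pics/s1.png",cv2.resize(c["image"][150:290,170:310,::-1],(600,600),interpolation=cv2.INTER_CUBIC))
E
```

```text
above t 4.0 pos [0.5722 0.1402 0.3   ] w 0.06 F [0.42 0.88 0.44] g 0.0
down t 5.4 pos [0.5727 0.1411 0.1219] w 0.0601 F [ 0.41  0.51 -0.56] g 0.0
grip t 5.9 pos [0.5724 0.1411 0.1216] w 0.0099 F [-1.35 -0.08  5.45] g 59.2
0.03 t 6.5 pos [0.5416 0.1336 0.1216] w 0.01 F [-1.99 -0.03  9.62] g 59.7
0.04 t 6.9 pos [0.5316 0.1312 0.1216] w 0.0096 F [-0.61  1.3  10.96] g 60.0
0.043 t 7.1 pos [0.5312 0.1311 0.1216] w 0.0097 F [5.73 3.94 2.18] g 60.0
0.045 t 7.4 pos [0.5312 0.131  0.1217] w 0.0095 F [13.22  4.53 -4.31] g 59.4
```

View pics/s1.png

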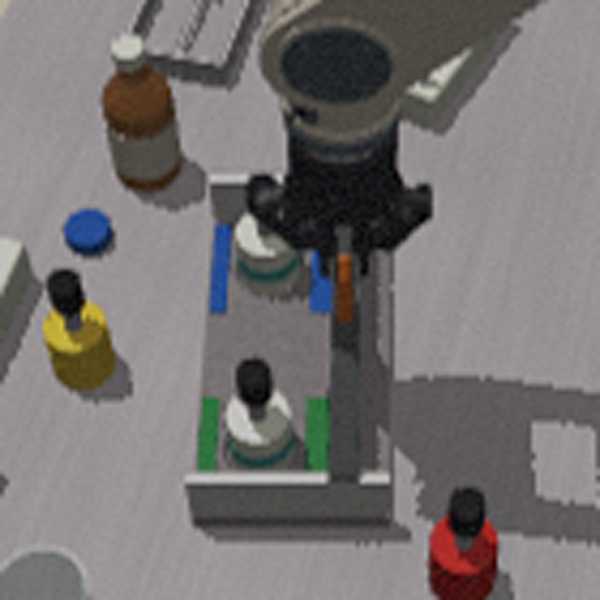

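The bar has cleared both canisters, with the tab now at crop (345,285). The force climbed while the TCP stopped moving, so it is at its stop. Next I release it, lift the green canister, weigh it and set it back.

Run:
```python
from h import *
manip.command_gripper(.05); st("rel")
p=np.array(manip.get_position()); manip.servo_line([p[0],p[1],.22]); 
manip.command_gripper(.07)
manip.servo_line([*G,.22]); manip.hold(.5); st("pre")
manip.servo_line([*G,.116],rate=.1); manip.command_gripper(0,60); st("grip")
p=np.array(manip.get_position())
manip.servo_line([*G,.160],rate=.08); manip.hold(.5)
for i in range(3): manip.hold(.2); st("lift")
import cv2
c=manip.camera("side"); cv2.imwrite("pics/s2.png",cv2.resize(c["image"][150:290,170:310,::-1],(600,600),interpolation=cv2.INTER_CUBIC))
```

```text
rel t 7.9 pos [0.5276 0.13   0.1208] w 0.0503 F [-0.12  0.04  0.49] g 0.0
pre t 10.4 pos [0.5755 0.2303 0.2201] w 0.0704 F [1.33 0.36 0.13] g 0.0
grip t 12.1 pos [0.5756 0.2306 0.1168] w 0.0218 F [-1.92 -0.21  5.76] g 58.5
lift t 13.5 pos [0.5755 0.2305 0.16  ] w 0.0213 F [ 0.33 -0.46 -5.39] g 59.1
lift t 13.7 pos [0.5755 0.2305 0.16  ] w 0.0217 F [ 0.26  0.47 -6.69] g 59.1
lift t 13.9 pos [0.5755 0.2305 0.16  ] w 0.0219 F [-0.7   0.37 -5.68] g 59.1
```

View pics/s2.png

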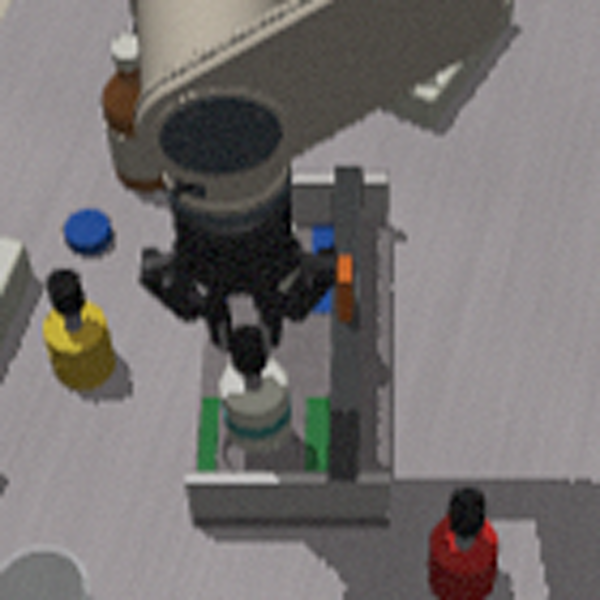

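The green canister is lifted and upright, with its band at crop (258,425), and reads about 5.9 N. I'll set it back and lift the blue one.

Run:
```python
from h import *
import cv2
manip.servo_line([*G,.1168],rate=.05); manip.hold(.2); st("set")
manip.command_gripper(.07); manip.servo_line([*G,.22]); 
manip.servo_line([*B,.22]); manip.hold(.5); st("pre")
c=manip.camera("side"); cv2.imwrite("pics/s3.png",cv2.resize(c["image"][150:290,170:310,::-1],(600,600),interpolation=cv2.INTER_CUBIC))
manip.servo_line([*B,.116],rate=.1); manip.command_gripper(0,60); st("grip")
manip.servo_line([*B,.160],rate=.08); manip.hold(.5)
for i in range(5): manip.hold(.2); st("lift")
```

```text
set t 15.2 pos [0.5755 0.2305 0.117 ] w 0.0215 F [-1.85 -0.96 -1.29] g 59.6
pre t 18.3 pos [0.6165 0.0646 0.22  ] w 0.0699 F [-0.34  0.26 -1.07] g 0.0
grip t 20.1 pos [0.6168 0.0645 0.1168] w 0.0216 F [-1.36  0.08  5.95] g 58.5
lift t 21.5 pos [0.6165 0.0645 0.16  ] w 0.0216 F [-0.44  0.18 -2.9 ] g 58.9
lift t 21.7 pos [0.6165 0.0645 0.16  ] w 0.022 F [-0.16  0.06 -1.76] g 58.9
lift t 21.9 pos [0.6165 0.0645 0.16  ] w 0.0215 F [ 0.39  0.03 -2.56] g 58.9
lift t 22.1 pos [0.6165 0.0645 0.16  ] w 0.0216 F [ 0.5   0.18 -1.95] g 58.9
lift t 22.3 pos [0.6165 0.0645 0.16  ] w 0.022 F [ 0.7  -0.05 -2.11] g 58.9
```

View pics/s3.png

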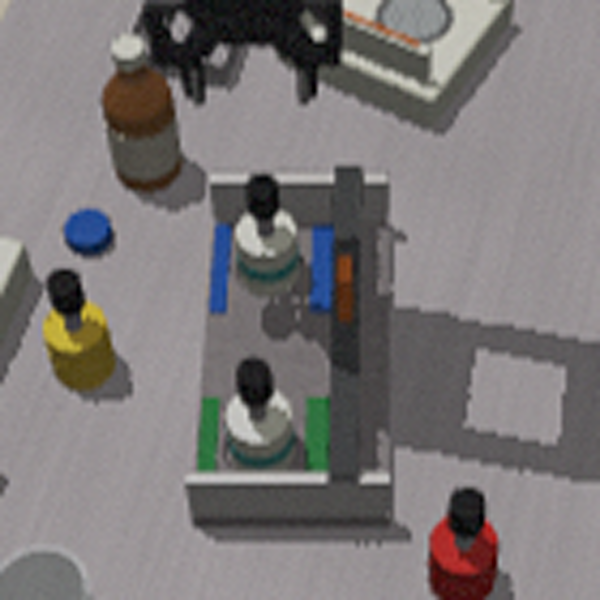

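The green canister stood back upright in its nest, with its knob at crop (254,380). Green weighs about 5.9 N and blue about 2.2 N, so green is the heavier one. I'll return blue, then bring green to the reader.

Run:
```python
from h import *
import cv2
manip.servo_line([*B,.1168],rate=.05); manip.hold(.2); st("set")
manip.command_gripper(.07); manip.servo_line([*B,.22]); manip.hold(.2)
c=manip.camera("side"); print("win side",ray(c,(266.8,152.8),.045).round(4))
manip.servo_line([*G,.22]); manip.servo_line([*G,.116],rate=.1); manip.command_gripper(0,60); st("grip")
manip.servo_line([*G,.28],rate=.12); manip.hold(.5); st("lift")
manip.servo_line([*WIN,.28],rate=.12); manip.hold(.4); st("above")
for n in("top","side"):
    c=manip.camera(n); cv2.imwrite(f"pics/{n}4.png",c["image"][:,:,::-1])
s=lambda f,x,y:cv2.resize(cv2.imread(f)[y:y+150,x:x+100],(400,600),interpolation=cv2.INTER_CUBIC)
cv2.imwrite("pics/m4.png",cv2.hconcat([s("pics/side4.png",215,80),s("pics/side4.png",190,150)]))
```

```text
set t 23.5 pos [0.6165 0.0645 0.117 ] w 0.0216 F [-2.01  0.13  3.35] g 59.4
win side [ 0.555  -0.2229  0.045 ]
grip t 28.1 pos [0.5756 0.2306 0.1168] w 0.0217 F [-2.01 -1.46  4.86] g 58.5
lift t 30.1 pos [0.5755 0.2305 0.28  ] w 0.0214 F [-0.56 -1.32 -5.98] g 59.0
above t 34.5 pos [ 0.5583 -0.2222  0.28  ] w 0.0216 F [-0.84  0.32 -6.4 ] g 59.0
```

View pics/m4.png

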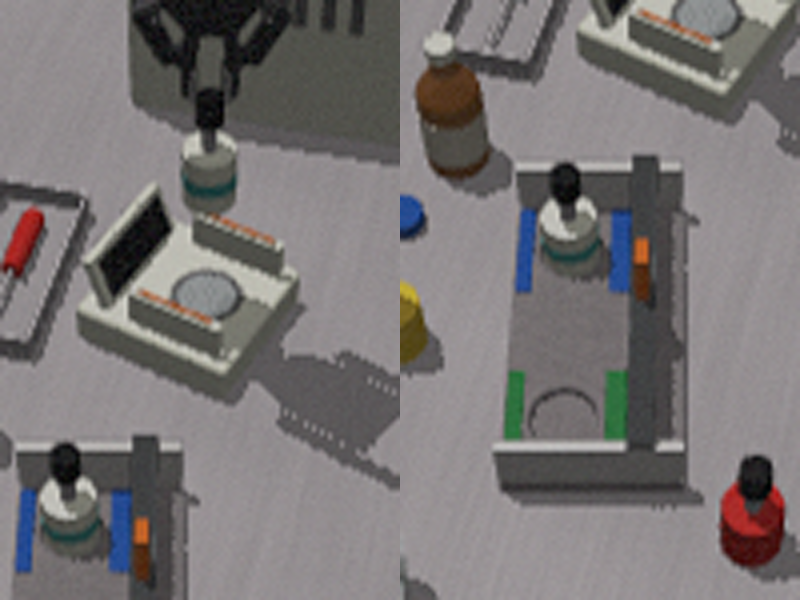

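The heavier canister hangs upright above the reader (crop 209,180). The lighter one is seated in the blue nest and the bar is still open. Both cameras agree on the window to about 3 mm, so I'll lower it and take a last check before handing in.

Run:
```python
from h import *
import cv2
W=[.557,-.2225]
manip.servo_line([*W,.178],rate=.05); manip.hold(.8); st("final")
print(np.round(manip.get_joint_vel(),3))
c=manip.camera("side")["image"];t=manip.camera("top")["image"]
s=lambda a,x,y:cv2.resize(a[y:y+100,x:x+100],(400,400),interpolation=cv2.INTER_CUBIC)[:,:,::-1]
cv2.imwrite("pics/m5.png",cv2.hconcat([s(c,215,90),s(t,280,140)]))
```

```text
final t 37.6 pos [ 0.557  -0.2225  0.178 ] w 0.0218 F [-0.14 -0.11 -5.6 ] g 59.0
[-0.001 -0.001 -0.002 -0.    -0.001 -0.001]
```

View pics/m5.png

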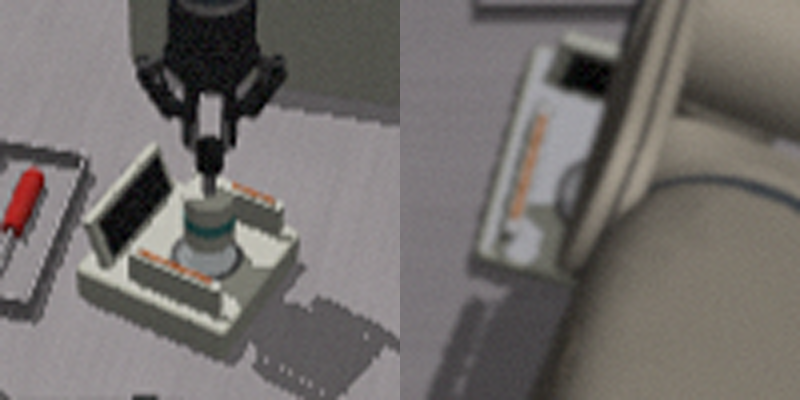

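The canister hovers upright between the cheeks at crop (210,220), centred over the window at (207,255). The wrist reading is steady at its weight, so nothing is touching the reader.

```bash
python3 -c "
from rig import manip
print(manip.sign_off())"
```

```text
the job is handed in; nothing more can be done
None
```

I handed the job in with the heavier canister (green nest, about 0.6 kg against 0.2 kg) held still about 24 mm above the reader window, the lighter one seated in the blue nest and the bar at its open stop; the hand-in gave no verdict.

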